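# Index the shoe stand one hole towards the glue tub

### The arm

A 6-joint arm with a two-finger parallel gripper is mounted at the origin on the work surface. World frame = base frame: x ahead of the robot, y to its left, z up, the work surface at z = 0. Lengths are in m, angles in rad, forces in N, time in s.
With the tool pointing down it reaches from about 0.3 to 0.95 m from the base axis. Payload 3.1 kg.
Tool frame: the origin (TCP) lies at the very end of the fingers, on their centre line; the grasp point (between the pads) lies bot.hold_point_z behind it (bot.hold_point_z is the distance from the TCP to the grasp point, in m); z points along the fingers, y is the line along which they close (so a half turn about z gives the same grasp; the last joint's range is limited). The gripper opens to 85 mm and grips with 20 to 120 N. Pads are 22 mm wide; open, the fingers measure 114 mm over their backs; the gripper's body (76 mm by 85 mm) begins 54 mm behind the grasp point. The pads swing forward as they close: fully open they stand 13 mm farther back than shut.
Start: joints at [-1.299, 0.308, 1.634, -0, 1.2, -0.07], TCP at [0.209, -0.589, 0.231] pointing down, gripper open.
Joint ranges: [-3.06, 3.06], [-0.79, 1.96], [0.05, 2.63], [-1.19, 4.34], [0.05, 2.64], [-2.94, 2.94]. Speed limits (rad/s): [2.79, 2.79, 3.14, 3.14, 3.14, 3.14].

### API

Orientations are given as [roll, pitch, yaw] about the fixed x, y, z axes, in that order (R = Rz(yaw) Ry(pitch) Rx(roll)).
In Python, from workcell import telemetry, viewer, job, bot gives the robot as it stands.
- The arm moves only by the tool send_rows, never from a script. Its argument "steps" is one flat list of numbers, 4 for each row, row after row: the shift along the tool's x, y, z each as a share of 100 mm, from -1 to 1, then the turn about the tool's z as a share of 45 degrees, from -1 to 1. A call has 1 to 20 rows; each row is the pose to reach, as a shift and turn from the pose commanded when the call began, along the tool's axes at that moment; what a row does not reach only later rows make up. A row lasts 1/12 s, in which the tool goes at most 41.7 mm and 7.16 degrees, less where a joint would pass 70% of its speed; a pose out of reach is approached as far as the arm can. A call with a number of a shift or a turn outside -1 to 1 is refused whole. A call with a gripper value outside its range is refused whole. "gripper" is the opening, from 0 (shut) to 1 (fully open), set as the call begins (left out, the last holds). The fingers move at their own pace and stop on an object; "newtons" is the grip in N (left out, the last holds). Time passes only in rows, so rows that repeat a pose let the fingers close. It gives the time, the measured TCP pose, the force, the opening and the grip force at its end, in the units of the state.
- telemetry.state(): the state, without advancing time (a new reading comes with each control period).
- viewer.camera(name): name is "side" or "top"; returns a dict with "img" (400x640x3 uint8, red, green, blue), "depth" (400x640 float32, m along the optical axis (not along the pixel's ray), 0 where there is no reading), "fx", "fy", "cx", "cy" (pixels), "camera_from_world" (4x4, takes a point from world to camera coordinates). Camera axes: x right, y down, z forward; pixel columns grow to the right and rows downward; lengths in m; the calibration is good to about 2 mm. A picture is of the moment at which its call begins.
- job.close_job(): hands the job in; it is judged then, once.
The state is a dict: "time_s": time; "q": joint angles; "qd": joint speeds; "joint_torque": joint torques, N m; "eef_pos": TCP position; "tcp_rot": TCP orientation; "ft_force": force on the tool from outside, world axes, zero at the start; "torque": the same for the moment, N m; "gripper_width": finger opening in m; "grip_force": force on a finger pad.
Only numpy, scipy, OpenCV 4.12 (cv2) and the standard library are available. Lean on these libraries where they do the work, as an engineer would, in place of code of your own. Each camera call takes 0.05 s, during which the arm holds its last target. There are 200 camera calls.

### The job

Turn the shoe stand on by one hole towards the glue: hook a fingertip under the top of the red ring, lift the spring pin out of its hole, swing the arm until the pin stands over the next hole on the side where the white glue tub with the orange lid stands (the ring end of the arm moves towards the tub), and let the pin drop fully home there. Only hook and push the ring, do not pinch it between the fingers, and leave the tub and all the other things on the bench where they are. Finish with the hand clear.

Things in the scene. Friction and masses are not known exactly. Their poses are not given: they have to be found in the camera images.
- jack: Fixed shoe stand: blue base, steel hole plate. Origin on the bench under the pivot post, z up. The plate is an arc with five holes (14 mm wide) on a circle of 220 mm radius about the pivot; the middle hole lies on the stand's -x axis (which points away from the robot, give or take 15 degrees), neighbours 0.28 rad (62 mm) apart. Plate top 40 mm, arm top 60 mm above the bench
- pivot (a point): Point on the vertical pivot axis of the arm, 53 mm above the bench. Above it the post carries a red shoe on a pale last (110 to 260 mm up, within 100 mm of the axis on the ring's side), which turns with the arm
- swing_arm (a joint): Angle of the green swing arm, rad. 0: pin at the middle hole, as at the start; positive swings the ring towards the stand's +y; the next holes are at +0.28 and -0.28, stops at +-0.64. It turns stiffly (1.5 N at the ring, some 4 N with the pin sliding on the plate) and stays where it is left. A seated pin has about 0.01 rad of play
- pin (a joint): Height of the spring index pin at the ring end of the arm, m: 0 fully home in a hole, 0.014 clear of the plate (between holes it slides on the plate at this height), 0.024 upper stop. A spring presses it down with 7 to 12 N; over a hole it snaps home by itself. It slides vertically only and turns with the arm
- ring_mid (a point): Centre of the red pull ring on the pin, 118 mm above the bench with the pin home, 199 mm from the pivot. A flat band, bore 52, outside 76, 14 mm thick, open inside. x is its axis, pointing through it towards the pivot and 35 degrees down; y level; z up its plane to the top, which leans 35 degrees towards the pivot. A finger enters from the arm's free end, pointing to the pivot and down about 45 degrees
- ring_bore: Inner band of the ring, the part to hook under and push; origin and axes as ring_mid. Its highest inner edge lies 26 mm along z. Behind the ring 70 mm are free before the shoe; below it is the pin's housing, its top 84 mm above the bench
- ring_front: Part of the red pull ring: its front face, away from the pivot (same origin and axes as ring_mid)
- ring_back: Part of the red pull ring: its back face, towards the pivot (same origin and axes as ring_mid)
- ring_rim_l: Part of the red pull ring: its outer rim, half on the stand's +y side (same origin and axes as ring_mid)
- ring_rim_r: Part of the red pull ring: its outer rim, half on the stand's -y side (same origin and axes as ring_mid)
- glue_tub: White closed glue tub with orange lid, 98 mm across, 82 mm high, origin at the centre of its underside. It stands beside the hole plate, on the stand's +y or -y side: that is the side to swing to. Not to be moved
- buckle_tray: Bystander, to be left alone: blue tray of buckles, 130 x 100 x 32 mm, beside the hole plate on the side opposite the tub. Origin at the centre of its underside
- shoe: Bystander, to be left alone: second red shoe on a pale last, 236 mm long along its x, 140 mm high, origin under its middle, on the left
- hammer: Bystander, to be left alone: hammer lying on the left, towards the far edge; origin under its middle
- spool: Bystander, to be left alone: red thread spool, 44 mm across, 50 mm high; origin at the centre of its underside
- polish_tin: Bystander, to be left alone: dark flat tin, 72 mm across, 30 mm high; origin at the centre of its underside
- awl: Bystander, to be left alone: awl with wooden handle, 160 mm long, lying on the right; origin under its middle

How it is judged:
By the outcome, as a careful person would: the job done as asked, in the order asked, and still so for the second after the job is handed in, with the robot touching nothing.
It also fails if it takes over 48 s, if anything falls off the work surface, if the arm or the gripper's body presses on something with over 40 N, if the wrist force passes 120 N, or if a joint passes its speed limit or range.

## Working session

There is one attempt and no reset: what is moved stays moved. The work goes in short steps, Python scripts to look and compute and a tool call to move; the robot and the scene stay as the last step left them, time stands still between calls to the robot, and variables do not carry over. Pictures are saved under pics/ and viewed, at most 10 in all, crops included, and the job is handed in when it is done.

Besides the shell and the picture viewer there is one more tool, called after "Request:" as name(argument=value, ...), one argument or row to a line, values as JSON. send_rows: Moves the arm, as the interface text tells. Its arguments: {"type":"object","properties":{"steps":{"type":"array"},"gripper":{"type":"number"},"newtons":{"type":"number"}},"required":["steps"]}

```bash
mkdir -p pics; ls
python3 - <<'E'
from workcell import telemetry, viewer, job, bot
import cv2
for n in("side","top"):
    c=viewer.camera(n); cv2.imwrite(f"pics/{n}0.png",c["img"][:,:,::-1]); print(n,c["fx"],c["fy"],c["cx"],c["cy"],c["camera_from_world"].round(4).tolist())
s=telemetry.state(); print(s, bot.hold_point_z, [a for a in dir(bot) if a[0]!='_'])
E
```

```text
pics
side 487.53717686671393 487.53717686671393 313.6634256658913 188.06553733693693 [[0.9509, 0.3093, -0.0113, -0.4434], [0.1679, -0.5462, -0.8207, -0.0138], [-0.26, 0.7785, -0.5713, 1.6318], [0.0, 0.0, 0.0, 1.0]]
top 405.2329375886864 405.2329375886864 320.1692188524499 201.0428965421897 [[0.0239, -0.9997, -0.0097, -0.006], [-0.9919, -0.0225, -0.1247, 0.4983], [0.1244, 0.0126, -0.9922, 1.381], [0.0, 0.0, 0.0, 1.0]]
{'time_s': 0.1, 'q': array([-1.29870116e+00,  3.08916646e-01,  1.63506707e+00, -1.11550551e-05,
        1.19972455e+00, -6.97090270e-02]), 'qd': array([-4.55243734e-04, -1.24989512e-03, -3.23612465e-03, -4.06710997e-04,
        4.49071533e-04, -2.65070566e-05]), 'joint_torque': array([-4.07919724e-04, -4.16406655e+01, -2.77644664e+01, -6.17562978e-05,
        4.01563098e-03, -2.84897780e-06]), 'eef_pos': array([ 0.20925413, -0.58812611,  0.23015901]), 'tcp_rot': array([-3.13948146e+00, -1.36995709e-04,  3.41808105e-01]), 'ft_force': array([-0.89071991,  0.13041232, -0.26489233]), 'torque': array([-0.05850489, -0.01118967, -0.01783601]), 'grip_force': 0.0, 'gripper_width': 0.0853810829738391} 0.0187 ['MotionError', 'hold_point_z']
```

View pics/side0.png

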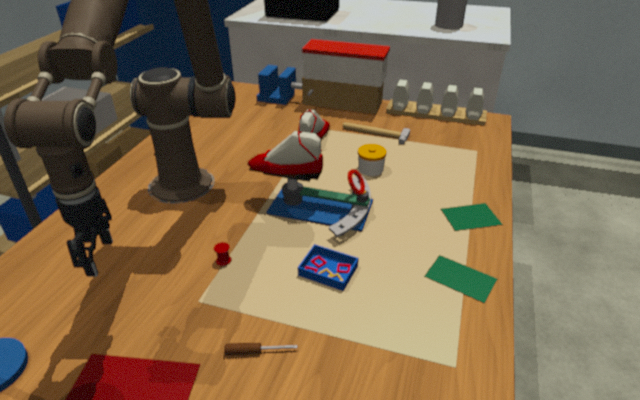

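View pics/top0.png

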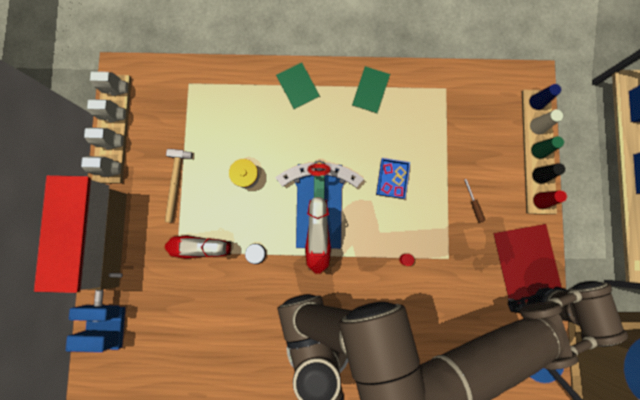

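The tub (244,173 in top) is on the robot's left, and the ring (319,168) is at the arm's far end, roughly along +x. In the side view the ring is at (356,181). Next I measure both in 3D.

```bash
cat > h.py <<'E'
import numpy as np, cv2
from workcell import telemetry, viewer
def pts(c):
    v,u=np.mgrid[0:400,0:640]; d=c["depth"]
    P=np.stack([(u-c["cx"])/c["fx"]*d,(v-c["cy"])/c["fy"]*d,d],-1)
    T=np.linalg.inv(c["camera_from_world"]); W=P@T[:3,:3].T+T[:3,3]; W[d==0]=np.nan; return W
def red(c):
    h=cv2.cvtColor(c["img"],cv2.COLOR_RGB2HSV); return ((h[...,0]<8)|(h[...,0]>172))&(h[...,1]>150)&(h[...,2]>70)
E
python3 - <<'E'
from h import *
C={n:viewer.camera(n) for n in("side","top")}
W={n:pts(C[n]) for n in C}
def st(n,m,name):
    p=W[n][m]; p=p[~np.isnan(p[:,0])]; print(n,name,len(p),"med",np.median(p,0).round(3),"lo",np.percentile(p,2,0).round(3),"hi",np.percentile(p,98,0).round(3))
for n,(u0,u1,v0,v1) in dict(side=(343,372,166,202),top=(305,335,158,178)).items():
    m=np.zeros((400,640),bool); m[v0:v1,u0:u1]=1
    m&=red(C[n]); st(n,m,"ring")
    p=W[n][m]; p=p[np.isfinite(p[:,0])]; c=p.mean(0); print(np.linalg.svd(p-c)[2][2].round(3), np.linalg.svd(p-c)[1].round(3))
hs=cv2.cvtColor(C["top"]["img"],cv2.COLOR_RGB2HSV)
m=(hs[...,0]>15)&(hs[...,0]<30)&(hs[...,1]>180); m2=np.zeros_like(m); m2[150:195,222:268]=1; st("top",m&m2,"lid")
# holes: dark spots on plate top z~.04, print plate mask
Wt=W["top"]; pl=(np.abs(Wt[...,2]-.04)<.006)&(hs[...,1]<70); pl[:,:270]=0;pl[:,372:]=0;pl[:155]=0;pl[195:]=0
st("top",pl,"plate")
g=(hs[...,0]>45)&(hs[...,0]<85)&(hs[...,1]>80); m2[:]=0; m2[170:205,300:340]=1; st("top",g&m2,"green arm")
b=(hs[...,0]>100)&(hs[...,0]<125)&(hs[...,1]>120); m2[:]=0; m2[165:255,285:350]=1; st("top",b&m2,"base")
q=np.argwhere(b&m2).astype(np.float32); r=cv2.minAreaRect(q); print(r)
r_=red(C["top"]); m2[:]=0; m2[195:280,300:335]=1; st("top",r_&m2,"shoe")
im=C["top"]["img"][150:260,270:375]; cv2.imwrite("pics/c1.png",cv2.resize(im[:,:,::-1],None,fx=5,fy=5,interpolation=cv2.INTER_CUBIC))
# overall obstacle: highest points behind robot
for n in W:
    w=W[n]; k=(w[...,0]<-.2)&(w[...,2]>.1); print(n,k.sum(), np.nanmin(w[...,0]))
E
```

```text
side ring 194 med [0.594 0.004 0.124] lo [ 0.573 -0.028  0.095] hi [0.615 0.046 0.151]
[ 0.818 -0.     0.575] [0.345 0.301 0.04 ]
top ring 178 med [0.591 0.012 0.13 ] lo [ 0.568 -0.02   0.063] hi [0.615 0.044 0.154]
[-0.867  0.014 -0.498] [0.382 0.251 0.085]
top lid 182 med [0.607 0.26  0.077] lo [0.552 0.226 0.07 ] hi [0.628 0.312 0.084]
top plate 699 med [ 0.591 -0.015  0.04 ] lo [ 0.554 -0.131  0.035] hi [0.629 0.151 0.045]
top green arm 208 med [0.546 0.011 0.06 ] lo [ 0.512 -0.006  0.054] hi [0.578 0.028 0.067]
top base 1757 med [ 0.482 -0.014  0.012] lo [ 0.347 -0.065  0.006] hi [0.585 0.085 0.019]
((208.5, 319.0), (46.0, 77.0), 90.0)
top shoe 498 med [0.3   0.006 0.153] lo [ 0.26  -0.027  0.135] hi [0.439 0.045 0.241]
side 6462 -2.0710143184513345
top 0 -0.3997087017269566
```

View pics/c1.png

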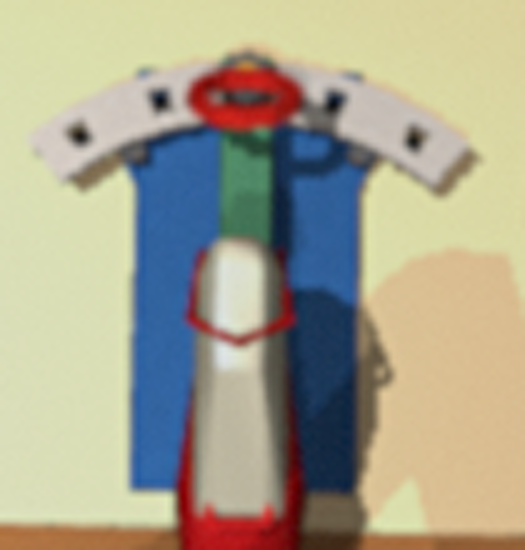

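Request:
send_rows(
  steps=[0, 0, -0.4, 0, 0, 0, -0.8, 0, 0, 0, -1, 0],
  gripper=0,
)

```text
time_s: 0.45
eef_pos: [0.2099, -0.5904, 0.3359]
tcp_rot: [3.136, 0.0, 0.342]
ft_force: [-0.4, -0.5, 1.2]
gripper_width: 0.0516
grip_force: 0.0
```

Run:
```python
from h import *
c=viewer.camera("side"); w=pts(c)
k=(w[...,0]<-.2)&(w[...,0]>-1.3)&(w[...,2]>-.3)&(abs(w[...,1])<1.3)
for x0 in np.arange(-1.3,-.2,.1):
    p=w[k&(w[...,0]>=x0)&(w[...,0]<x0+.1)]
    if len(p): print(x0.round(1),len(p),p.min(0).round(2),p.max(0).round(2))
s=telemetry.state(); print(s["q"].round(4),s["eef_pos"].round(4))
```

```text
-1.2 636 [-1.2   0.32 -0.24] [-1.1   1.19 -0.02]
-1.1 814 [-1.1   0.13 -0.22] [-1.    1.14  0.03]
-1.0 1472 [-1.    0.03 -0.22] [-0.9   1.1   0.18]
-0.9 3866 [-0.9  -0.01 -0.24] [-0.8   1.06  0.31]
-0.8 5253 [-0.8  -0.02 -0.3 ] [-0.7   1.22  0.31]
-0.7 681 [-0.7   1.11 -0.17] [-0.66  1.24  0.28]
-0.5 58 [-0.42  1.17 -0.14] [-0.4   1.28  0.19]
-0.4 1136 [-0.4  -0.44 -0.16] [-0.3   1.3   0.19]
-0.3 4443 [-0.3  -0.55 -0.17] [-0.2   1.3   0.28]
[-1.2986  0.2312  1.5114  0.      1.3862 -0.0697] [ 0.2105 -0.5922  0.3402]
```

Request:
send_rows(
  steps=[-0.3, -0.4, -0.2, 0, -0.65, -0.9, -0.5, 0, -0.65, -0.9, -0.6, 0],
)

```text
time_s: 0.75
eef_pos: [0.1182, -0.5244, 0.3876]
tcp_rot: [-3.135, -0.001, 0.343]
ft_force: [-0.1, -0.6, -0.6]
gripper_width: 0.0047
grip_force: 0.0
```

Run:
```python
from h import *
s=telemetry.state(); print(s["q"].round(4),s["eef_pos"].round(4),s["tcp_rot"].round(4))
```

```text
[-1.4298e+00  3.7300e-02  1.6375e+00 -6.0000e-04  1.4731e+00 -2.0170e-01] [ 0.1182 -0.5244  0.3876] [-3.1352e+00 -7.0000e-04  3.4280e-01]
```

Request:
send_rows(
  steps=[-0.3, -0.4, -0.1, 0, -0.65, -0.9, -0.2, 0, -0.65, -0.9, -0.2, 0],
)

```text
time_s: 1.0
eef_pos: [0.026, -0.4621, 0.4108]
tcp_rot: [3.141, 0.001, 0.341]
ft_force: [-1.1, -0.1, -0.3]
gripper_width: -0.0
grip_force: 0.0
```

Request:
send_rows(
  steps=[-0.3, -0.4, -0.1, 0, -0.65, -0.9, -0.2, 0, -0.65, -0.9, -0.2, 0],
)

```text
time_s: 1.25
eef_pos: [-0.0652, -0.3988, 0.4304]
tcp_rot: [-3.141, 0.001, 0.341]
ft_force: [-0.1, -0.7, -0.0]
gripper_width: 0.0004
grip_force: 0.0
```

Request:
send_rows(
  steps=[-0.3, -0.4, -0.1, 0, -0.65, -0.9, -0.2, 0, -0.65, -0.9, -0.2, 0],
)

```text
time_s: 1.5
eef_pos: [-0.1566, -0.3358, 0.4505]
tcp_rot: [-3.141, 0.002, 0.341]
ft_force: [-1.1, -0.8, 0.1]
gripper_width: 0.0002
grip_force: 0.0
```

Request:
send_rows(
  steps=[-0.3, -0.4, -0.1, 0, -0.65, -0.9, -0.2, 0, -0.65, -0.9, -0.2, 0],
)

```text
time_s: 1.75
eef_pos: [-0.2481, -0.2727, 0.4704]
tcp_rot: [-3.141, 0.002, 0.34]
ft_force: [-0.1, -0.8, -0.2]
gripper_width: 0.0001
grip_force: 0.0
```

Request:
send_rows(
  steps=[-0.3, -0.4, -0.1, 0, -0.65, -0.9, -0.2, 0, -0.65, -0.9, -0.2, 0],
)

```text
time_s: 2.0
eef_pos: [-0.3397, -0.2096, 0.4903]
tcp_rot: [-3.141, 0.001, 0.34]
ft_force: [-0.1, -0.9, 0.0]
gripper_width: -0.0
grip_force: 0.0
```

Run:
```python
from h import *
s=telemetry.state(); print(s["q"].round(4),s["eef_pos"].round(4),s["tcp_rot"].round(4))
```

```text
[-2.6971e+00 -2.7430e-01  1.7202e+00 -1.1000e-03  1.6947e+00 -1.4662e+00] [-0.3397 -0.2096  0.4903] [-3.1406e+00  1.1000e-03  3.3970e-01]
```

Request:
send_rows(
  steps=[0, -0.3, -0.3, 0, 0.05, -0.5, -0.6, 0, 0.1, -0.8, -0.9, 0, 0.1, -0.8, -1, 0],
)

```text
time_s: 2.33
eef_pos: [-0.3563, -0.1295, 0.5941]
tcp_rot: [-3.138, 0.006, 0.335]
ft_force: [-0.7, -0.6, 0.6]
gripper_width: 0.0
grip_force: 0.0
```

Request:
send_rows(
  steps=[0, -0.3, -0.3, 0, 0.05, -0.5, -0.6, 0, 0.1, -0.8, -0.9, 0, 0.1, -0.8, -1, 0],
)

```text
time_s: 2.67
eef_pos: [-0.3713, -0.0699, 0.6933]
tcp_rot: [-3.127, 0.001, 0.342]
ft_force: [-0.6, -0.3, 0.5]
gripper_width: -0.0003
grip_force: 0.0
```

Request:
send_rows(
  steps=[0, 0, -0.4, 0, 0, 0, -0.8, 0, 0, 0, -1, 0],
)

```text
time_s: 2.92
eef_pos: [-0.3704, -0.0719, 0.7928]
tcp_rot: [-3.128, -0.0, 0.342]
ft_force: [0.5, 0.8, 0.3]
gripper_width: 0.0003
grip_force: 0.0
```

Request:
send_rows(
  steps=[0, 0, -0.4, 0, 0, 0, -0.8, 0, 0, 0, -1, 0],
)

```text
time_s: 3.17
eef_pos: [-0.3698, -0.0732, 0.8923]
tcp_rot: [-3.128, -0.001, 0.343]
ft_force: [0.2, 0.1, 1.0]
gripper_width: -0.0
grip_force: 0.0
```

Run:
```python
from h import *
s=telemetry.state(); print(s["q"].round(4),s["eef_pos"].round(4),s["tcp_rot"].round(4))
```

```text
[-3.0509  0.1018  0.4925 -0.0232  2.5444 -1.8419] [-0.3698 -0.0732  0.8923] [-3.1283e+00 -5.0000e-04  3.4260e-01]
```

Request:
send_rows(
  steps=[0, 0, -0.4, 0, 0, 0, -0.8, 0, 0, 0, -1, 0, 0, 0, -1, 0, 0, 0, -1, 0],
)

```text
time_s: 3.58
eef_pos: [-0.4378, -0.0844, 0.9152]
tcp_rot: [-3.103, 0.077, 0.345]
ft_force: [0.1, -0.4, -0.7]
gripper_width: -0.0001
grip_force: 0.0
```

Run:
```python
from h import *
s=telemetry.state(); print(s["q"].round(4),s["eef_pos"].round(4),s["tcp_rot"].round(4))
```

```text
[-3.0354  0.3621  0.056  -0.0395  2.6397 -1.8432] [-0.4378 -0.0844  0.9152] [-3.1034  0.0767  0.3447]
```

Request:
send_rows(
  steps=[0, 0, 0, 0, 0, 0, 0, 0],
)

```text
time_s: 3.75
eef_pos: [-0.4319, -0.0835, 0.9199]
tcp_rot: [-3.101, 0.087, 0.344]
ft_force: [1.7, -0.4, 0.4]
gripper_width: -0.0003
grip_force: 0.0
```

Run:
```python
from h import *
s=telemetry.state(); print(s["q"].round(4),s["eef_pos"].round(4),s["tcp_rot"].round(4))
```

```text
[-3.0359  0.3547  0.0506 -0.0399  2.642  -1.8436] [-0.4319 -0.0835  0.9199] [-3.1008  0.0869  0.3443]
```

Request:
send_rows(
  steps=[0.3, 0.1, -0.3, 0, 0.6, 0.2, -0.6, 0, 0.9, 0.3, -1, 0, 0.9, 0.3, -1, 0],
)

```text
time_s: 4.08
eef_pos: [-0.3816, -0.09, 0.9517]
tcp_rot: [-3.079, 0.161, 0.348]
ft_force: [-0.2, -0.8, 0.3]
gripper_width: 0.0001
grip_force: 0.0
```

Run:
```python
from h import *
s=telemetry.state(); print(s["q"].round(4),s["eef_pos"].round(4),s["tcp_rot"].round(4))
```

```text
[-2.9976  0.2781  0.0506 -0.0607  2.6419 -1.8257] [-0.3816 -0.09    0.9517] [-3.0787  0.161   0.3483]
```

Request:
send_rows(
  steps=[0.3, 0.1, -0.3, 0, 0.6, 0.2, -0.6, 0, 0.9, 0.3, -1, 0, 0.9, 0.3, -1, 0],
)

```text
time_s: 4.42
eef_pos: [-0.3328, -0.0992, 0.9768]
tcp_rot: [-3.059, 0.227, 0.353]
ft_force: [-0.8, -0.5, 1.0]
gripper_width: 0.0001
grip_force: 0.0
```

Run:
```python
from h import *
s=telemetry.state(); print(s["q"].round(4),s["eef_pos"].round(4),s["tcp_rot"].round(4))
```

```text
[-2.932   0.2104  0.0506 -0.1037  2.6417 -1.8021] [-0.3328 -0.0992  0.9768] [-3.0588  0.2274  0.3534]
```

Request:
send_rows(
  steps=[0.4, 0, -0.4, 0, 0.7, 0.1, -0.7, 0, 1, 0.1, -1, 0, 1, 0.1, -1, 0],
)

```text
time_s: 4.75
eef_pos: [-0.2829, -0.0928, 1.0]
tcp_rot: [-3.035, 0.296, 0.36]
ft_force: [-0.2, -0.6, -1.0]
gripper_width: 0.0003
grip_force: 0.0
```

Request:
send_rows(
  steps=[0.4, 0, -0.4, 0, 0.7, 0.1, -0.7, 0, 1, 0.1, -1, 0, 1, 0.1, -1, 0],
)

```text
time_s: 5.08
eef_pos: [-0.226, -0.0906, 1.0198]
tcp_rot: [-3.007, 0.364, 0.369]
ft_force: [0.4, -0.4, -0.3]
gripper_width: -0.0
grip_force: 0.0
```

Request:
send_rows(
  steps=[0.4, 0, -0.4, 0, 0.7, 0.1, -0.7, 0, 1, 0.1, -1, 0, 1, 0.1, -1, 0],
)

```text
time_s: 5.42
eef_pos: [-0.1481, -0.0865, 1.0356]
tcp_rot: [-2.978, 0.435, 0.378]
ft_force: [0.7, -0.3, 0.5]
gripper_width: -0.0
grip_force: 0.0
```

```bash
cat >> h.py <<'E'
from scipy.spatial.transform import Rotation as Ro
def show():
    s=telemetry.state(); R=Ro.from_euler("xyz",s["tcp_rot"]).as_matrix(); print(s["time_s"],s["q"].round(3),s["eef_pos"].round(4),"F",s["ft_force"].round(1)); print("cols",R.T.round(3).tolist()); return s,R
E
python3 -c "from h import *;show()"
```

```text
5.4167 [-2.177  0.011  0.051 -0.866  2.641 -1.802] [-0.1481 -0.0865  1.0356] F [ 0.7 -0.3  0.5]
cols [[0.843, 0.335, -0.421], [0.301, -0.942, -0.147], [-0.446, -0.002, -0.895]]
```

Request:
send_rows(
  steps=[-0.15, -0.15, 0.15, 0, -0.3, -0.3, 0.3, 0, -0.3, -0.3, 0.3, 0],
)

```text
time_s: 5.67
eef_pos: [-0.1879, -0.0766, 1.0284]
tcp_rot: [-2.972, 0.436, 0.409]
ft_force: [-1.6, -0.2, 0.8]
gripper_width: -0.0
grip_force: 0.0
```

```bash
python3 -c "from h import *;show()"
```

```text
5.6667 [-2.654 -0.068  0.204 -0.37   2.552 -1.809] [-0.1879 -0.0766  1.0284] F [-1.6 -0.2  0.8]
cols [[0.832, 0.36, -0.422], [0.326, -0.933, -0.153], [-0.449, -0.01, -0.893]]
```

Request:
send_rows(
  steps=[0.1, -0.05, -0.3, 0, 0.2, -0.05, -0.6, 0, 0.3, -0.05, -1, 0, 0.4, 0, -1, 0],
)

```text
time_s: 6.0
eef_pos: [-0.1359, -0.0593, 1.0402]
tcp_rot: [-2.964, 0.451, 0.38]
ft_force: [-0.8, -0.2, 0.2]
gripper_width: -0.0001
grip_force: 0.0
```

```bash
python3 -c "from h import *;show()"
```

```text
6.0 [-2.169 -0.019  0.051 -0.935  2.641 -1.866] [-0.1359 -0.0593  1.0402] F [-0.8 -0.2  0.2]
cols [[0.836, 0.334, -0.436], [0.293, -0.943, -0.159], [-0.464, 0.005, -0.886]]
```

```bash
cat > fit.py <<'E'
import numpy as np
D=[(.3089,1.6351,1.1997,.20925,-.5881,.2302),(.2312,1.5114,1.3862,.2105,-.5922,.3402),(.0373,1.6375,1.4731,.1182,-.5244,.3876),(-.2743,1.7202,1.6947,-.3397,-.2096,.4903),(.1018,.4925,2.5444,-.3698,-.0732,.8923),(.3547,.0506,2.642,-.4319,-.0835,.9199),(.2781,.0506,2.6419,-.3816,-.09,.9517),(.2104,.0506,2.6417,-.3328,-.0992,.9768)]
A=[];B=[]
for q2,q3,q5,x,y,z in D:
    r=np.sqrt(x*x+y*y-.044**2); s=q2+q3; t=s+q5
    A+= [[np.sin(q2),np.sin(s),np.cos(s),np.sin(t),0,1],[np.cos(q2),np.cos(s),-np.sin(s),np.cos(t),1,0]]; B+=[r,z]
p,res,_,sv=np.linalg.lstsq(np.array(A),np.array(B),rcond=None)
print("a b d L h r0",p.round(4),(np.array(A)@p-B).round(3))
E
python3 fit.py
```

```text
a b d L h r0 [ 4.821e-01  5.267e-01  3.650e-02  3.098e-01  3.066e-01 -3.000e-04] [ 0. -0. -0. -0.  0.  0. -0.  0.  0.  0. -0.  0. -0. -0.  0. -0.]
```

Request:
send_rows(
  steps=[-0.3, -0.05, 0.2, 0, -0.6, -0.1, 0.4, 0, -0.8, -0.1, 0.5, 0],
)

```text
time_s: 6.25
eef_pos: [-0.1922, -0.0765, 1.0368]
tcp_rot: [-2.961, 0.458, 0.414]
ft_force: [1.4, -2.4, 0.0]
gripper_width: 0.0001
grip_force: 0.0
```

Request:
send_rows(
  steps=[-0.3, -0.05, 0.2, 0, -0.6, -0.1, 0.4, 0, -0.8, -0.1, 0.5, 0],
)

```text
time_s: 6.5
eef_pos: [-0.2936, -0.0914, 1.0262]
tcp_rot: [-2.959, 0.448, 0.388]
ft_force: [-0.6, 0.6, 0.2]
gripper_width: -0.0
grip_force: 0.0
```

Request:
send_rows(
  steps=[-0.3, -0.05, 0.2, 0, -0.6, -0.1, 0.4, 0, -0.8, -0.1, 0.5, 0],
)

```text
time_s: 6.75
eef_pos: [-0.3867, -0.1086, 1.0072]
tcp_rot: [-2.958, 0.45, 0.389]
ft_force: [-1.4, 0.0, -0.1]
gripper_width: -0.0003
grip_force: 0.0
```

```bash
python3 -c "from h import *;show()"
```

```text
6.75 [-2.874  0.197  0.054 -0.196  2.415 -1.828] [-0.3867 -0.1086  1.0072] F [-1.4  0.  -0.1]
cols [[0.833, 0.341, -0.435], [0.299, -0.94, -0.164], [-0.465, 0.007, -0.885]]
```

Request:
send_rows(
  steps=[-0.4, -0.15, -0.25, 0, -0.8, -0.3, -0.5, 0, -1, -0.4, -0.7, 0, -1, -0.4, -0.7, 0, -1, -0.4, -0.7, 0],
)

```text
time_s: 7.17
eef_pos: [-0.4092, -0.095, 1.0101]
tcp_rot: [-2.95, 0.481, 0.395]
ft_force: [0.8, 0.2, 0.8]
gripper_width: 0.0
grip_force: 0.0
```

```bash
python3 -c "from h import *;show()"
```

```text
7.1667 [-2.943  0.205  0.051 -0.142  2.375 -1.848] [-0.4092 -0.095   1.0101] F [0.8 0.2 0.8]
cols [[0.818, 0.341, -0.462], [0.297, -0.94, -0.169], [-0.492, 0.001, -0.87]]
```

Request:
send_rows(
  steps=[-0.4, -0.15, -0.25, 0, -0.8, -0.3, -0.5, 0, -1, -0.4, -0.7, 0, -1, -0.4, -0.7, 0, -1, -0.4, -0.7, 0],
)

```text
time_s: 7.58
eef_pos: [-0.4359, -0.0839, 1.0096]
tcp_rot: [-2.942, 0.504, 0.4]
ft_force: [-0.1, -0.2, 1.1]
gripper_width: -0.0003
grip_force: 0.0
```

Request:
send_rows(
  steps=[-1, -0.3, -0.5, 0, -1, -0.3, -0.5, 0, -1, -0.3, -0.5, 0, -1, -0.3, -0.5, 0, -1, -0.3, -0.5, 0, -1, -0.3, -0.5, 0],
)

```text
time_s: 8.08
eef_pos: [-0.4688, -0.082, 1.0063]
tcp_rot: [-2.933, 0.528, 0.407]
ft_force: [-0.0, 0.2, -0.2]
gripper_width: -0.0
grip_force: 0.0
```

Request:
send_rows(
  steps=[-1, -0.3, -0.3, 0, -1, -0.3, -0.3, 0, -1, -0.3, -0.3, 0, -1, -0.3, -0.3, 0, -1, -0.3, -0.3, 0, -1, -0.3, -0.3, 0],
)

```text
time_s: 8.58
eef_pos: [-0.5097, -0.0806, 1.0002]
tcp_rot: [-2.922, 0.555, 0.413]
ft_force: [0.1, -0.9, -0.3]
gripper_width: 0.0003
grip_force: 0.0
```

Request:
send_rows(
  steps=[-1, -0.3, -0.7, 0, -1, -0.3, -0.7, 0, -1, -0.3, -0.7, 0, -1, -0.3, -0.7, 0, -1, -0.3, -0.7, 0, -1, -0.3, -0.7, 0],
)

```text
time_s: 9.08
eef_pos: [-0.5181, -0.0776, 1.0055]
tcp_rot: [-2.911, 0.582, 0.421]
ft_force: [-0.4, 0.6, 0.7]
gripper_width: -0.0
grip_force: 0.0
```

```bash
python3 -c "from h import *;show()"
```

```text
9.0833 [-3.05   0.28   0.052 -0.053  2.19  -1.875] [-0.5181 -0.0776  1.0055] F [-0.4  0.6  0.7]
cols [[0.762, 0.341, -0.55], [0.283, -0.94, -0.191], [-0.582, -0.01, -0.813]]
```

Request:
send_rows(
  steps=[0, 0, 0.3, 0.15, 0, 0, 0.6, 0.3, 0, 0, 1, 0.44, 0, 0, 1, 0.44],
)

```text
time_s: 9.42
eef_pos: [-0.5816, -0.0792, 0.9076]
tcp_rot: [3.133, 0.593, -0.001]
ft_force: [-3.4, -0.9, -4.2]
gripper_width: 0.0002
grip_force: 0.0
```

```bash
python3 -c "from h import *;show()"
```

```text
9.4167 [-3.06   0.08   0.629 -0.039  1.84  -1.513] [-0.5816 -0.0792  0.9076] F [-3.4 -0.9 -4.2]
cols [[0.829, -0.001, -0.559], [0.004, -1.0, 0.007], [-0.559, -0.008, -0.829]]
```

Request:
send_rows(
  steps=[0.3, 0.05, 0.1, 0, 0.6, 0.1, 0.2, 0, 0.8, 0.15, 0.35, 0],
)

```text
time_s: 9.67
eef_pos: [-0.5302, -0.0941, 0.8473]
tcp_rot: [3.134, 0.62, 0.003]
ft_force: [0.6, 0.1, 0.8]
gripper_width: -0.0005
grip_force: 0.0
```

Request:
send_rows(
  steps=[0.3, 0.05, 0.1, 0, 0.6, 0.1, 0.2, 0, 0.8, 0.15, 0.35, 0],
)

```text
time_s: 9.92
eef_pos: [-0.4843, -0.1092, 0.7736]
tcp_rot: [3.133, 0.622, 0.003]
ft_force: [0.1, 1.0, 0.6]
gripper_width: 0.0002
grip_force: 0.0
```

Request:
send_rows(
  steps=[0.3, 0.05, 0.1, 0, 0.6, 0.1, 0.2, 0, 0.8, 0.15, 0.35, 0],
)

```text
time_s: 10.17
eef_pos: [-0.4397, -0.1243, 0.6984]
tcp_rot: [3.133, 0.621, 0.003]
ft_force: [0.2, -0.0, 0.5]
gripper_width: 0.0002
grip_force: 0.0
```

Request:
send_rows(
  steps=[0.3, 0.05, 0.1, 0, 0.6, 0.1, 0.2, 0, 0.8, 0.15, 0.35, 0],
)

```text
time_s: 10.42
eef_pos: [-0.3951, -0.1394, 0.6232]
tcp_rot: [3.133, 0.621, 0.003]
ft_force: [-0.6, -0.2, 0.4]
gripper_width: -0.0001
grip_force: 0.0
```

```bash
python3 -c "from h import *;show()"
```

```text
10.4167 [-2.742 -0.561  1.757 -0.223  1.365 -1.197] [-0.3951 -0.1394  0.6232] F [-0.6 -0.2  0.4]
cols [[0.813, 0.003, -0.582], [0.008, -1.0, 0.007], [-0.582, -0.011, -0.813]]
```

Request:
send_rows(
  steps=[0.2, 0.3, 0, 0, 0.4, 0.55, 0, 0, 0.6, 0.8, 0, 0],
)

```text
time_s: 10.67
eef_pos: [-0.3467, -0.2192, 0.5892]
tcp_rot: [3.133, 0.622, 0.001]
ft_force: [-0.3, -1.4, -1.1]
gripper_width: -0.0
grip_force: 0.0
```

Request:
send_rows(
  steps=[0.2, 0.3, 0, 0, 0.4, 0.55, 0, 0, 0.6, 0.8, 0, 0],
)

```text
time_s: 10.92
eef_pos: [-0.2967, -0.3002, 0.555]
tcp_rot: [3.133, 0.622, 0.004]
ft_force: [-0.0, 0.1, 0.2]
gripper_width: -0.0001
grip_force: 0.0
```

Request:
send_rows(
  steps=[0.2, 0.3, 0, 0, 0.4, 0.55, 0, 0, 0.6, 0.8, 0, 0],
)

```text
time_s: 11.17
eef_pos: [-0.2472, -0.3802, 0.5204]
tcp_rot: [3.133, 0.621, 0.005]
ft_force: [-0.8, -0.2, -0.1]
gripper_width: 0.0001
grip_force: 0.0
```

Request:
send_rows(
  steps=[0.2, 0.3, 0, 0, 0.4, 0.55, 0, 0, 0.6, 0.8, 0, 0],
)

```text
time_s: 11.42
eef_pos: [-0.1979, -0.46, 0.4859]
tcp_rot: [3.134, 0.621, 0.005]
ft_force: [0.5, -0.3, 0.7]
gripper_width: -0.0
grip_force: 0.0
```

```bash
python3 -c "from h import *;show()"
```

```text
11.4167 [-1.695 -0.148  1.738 -0.617  1.472 -0.094] [-0.1979 -0.46    0.4859] F [ 0.5 -0.3  0.7]
cols [[0.813, 0.004, -0.582], [0.009, -1.0, 0.006], [-0.582, -0.01, -0.813]]
```

Request:
send_rows(
  steps=[0.3, 0, -0.2, 0, 0.6, 0, -0.35, 0, 0.9, 0.1, -0.5, 0],
)

```text
time_s: 11.67
eef_pos: [-0.0955, -0.4672, 0.4747]
tcp_rot: [3.135, 0.621, 0.003]
ft_force: [-0.2, -1.0, -0.2]
gripper_width: 0.0002
grip_force: 0.0
```

Request:
send_rows(
  steps=[0.3, 0, -0.2, 0, 0.6, 0, -0.35, 0, 0.9, 0.1, -0.5, 0],
)

```text
time_s: 11.92
eef_pos: [0.0072, -0.4763, 0.4636]
tcp_rot: [3.134, 0.621, 0.004]
ft_force: [-0.9, -0.8, 0.1]
gripper_width: -0.0002
grip_force: 0.0
```

```bash
python3 -c "from h import *;show()"
```

```text
11.9167 [-1.271 -0.029  1.672 -0.596  1.674  0.284] [ 0.0072 -0.4763  0.4636] F [-0.9 -0.8  0.1]
cols [[0.813, 0.003, -0.582], [0.008, -1.0, 0.007], [-0.582, -0.01, -0.813]]
```

Request:
send_rows(
  steps=[0.3, 0, -0.2, 0, 0.6, 0, -0.35, 0, 0.9, 0, -0.5, 0],
)

```text
time_s: 12.17
eef_pos: [0.1095, -0.4764, 0.4515]
tcp_rot: [3.133, 0.621, 0.004]
ft_force: [0.4, 0.0, -0.4]
gripper_width: 0.0
grip_force: 0.0
```

Request:
send_rows(
  steps=[0.3, 0, -0.2, 0, 0.6, 0, -0.35, 0, 0.9, 0, -0.5, 0],
)

```text
time_s: 12.42
eef_pos: [0.2118, -0.4756, 0.4398]
tcp_rot: [3.133, 0.621, 0.004]
ft_force: [0.5, -0.8, 0.6]
gripper_width: 0.0
grip_force: 0.0
```

Request:
send_rows(
  steps=[0.3, 0, -0.2, 0, 0.6, 0, -0.35, 0, 0.9, 0, -0.5, 0],
)

```text
time_s: 12.67
eef_pos: [0.3141, -0.4749, 0.4279]
tcp_rot: [3.134, 0.621, 0.004]
ft_force: [-0.1, -0.1, 0.3]
gripper_width: -0.0001
grip_force: 0.0
```

Request:
send_rows(
  steps=[0.3, 0, -0.2, 0, 0.6, 0, -0.35, 0, 0.9, 0, -0.5, 0],
)

```text
time_s: 12.92
eef_pos: [0.4163, -0.4741, 0.4161]
tcp_rot: [3.134, 0.621, 0.004]
ft_force: [-0.9, -0.8, 0.9]
gripper_width: 0.0001
grip_force: 0.0
```

Request:
send_rows(
  steps=[0.2, -0.3, -0.1, 0, 0.4, -0.6, -0.1, 0, 0.6, -0.9, -0.2, 0],
)

```text
time_s: 13.17
eef_pos: [0.4746, -0.383, 0.3947]
tcp_rot: [3.136, 0.624, 0.004]
ft_force: [-0.3, -0.8, -0.1]
gripper_width: 0.0002
grip_force: 0.0
```

Request:
send_rows(
  steps=[0.2, -0.3, -0.1, 0, 0.4, -0.6, -0.1, 0, 0.6, -0.9, -0.2, 0],
)

```text
time_s: 13.42
eef_pos: [0.5342, -0.292, 0.3764]
tcp_rot: [3.135, 0.623, 0.004]
ft_force: [0.6, -0.6, -1.2]
gripper_width: -0.0001
grip_force: 0.0
```

```bash
python3 -c "from h import *;show()"
```

```text
13.4167 [-0.438  0.555  1.117 -0.289  2.026  1.073] [ 0.5342 -0.292   0.3764] F [ 0.6 -0.6 -1.2]
cols [[0.812, 0.003, -0.584], [0.008, -1.0, 0.005], [-0.583, -0.009, -0.812]]
```

Request:
send_rows(
  steps=[0.2, -0.3, -0.1, 0, 0.4, -0.6, -0.1, 0, 0.6, -0.9, -0.2, 0],
)

```text
time_s: 13.67
eef_pos: [0.5938, -0.2017, 0.3572]
tcp_rot: [3.134, 0.623, 0.004]
ft_force: [-0.3, -0.8, -1.1]
gripper_width: 0.0003
grip_force: 0.0
```

Request:
send_rows(
  steps=[0.2, -0.3, -0.1, 0, 0.4, -0.6, -0.1, 0, 0.6, -0.9, -0.2, 0],
)

```text
time_s: 13.92
eef_pos: [0.6535, -0.1113, 0.3379]
tcp_rot: [3.134, 0.623, 0.004]
ft_force: [0.5, -0.4, -0.4]
gripper_width: 0.0
grip_force: 0.0
```

```bash
python3 -c "from h import *;show()"
```

```text
13.9167 [-0.18   0.733  0.915 -0.133  2.104  1.353] [ 0.6535 -0.1113  0.3379] F [ 0.5 -0.4 -0.4]
cols [[0.812, 0.003, -0.584], [0.008, -1.0, 0.006], [-0.584, -0.01, -0.812]]
```

```bash
cat >> h.py <<'E'
def ray(c,u,v,z):
    T=np.linalg.inv(c["camera_from_world"]); d=T[:3,:3]@[(u-c["cx"])/c["fx"],(v-c["cy"])/c["fy"],1]; o=T[:3,3]; return o+d*(z-o[2])/d[2]
E
python3 - <<'E'
from h import *
from scipy.optimize import least_squares
c=viewer.camera("top"); img=cv2.imread("pics/top0.png"); g=cv2.cvtColor(img,cv2.COLOR_BGR2GRAY).astype(float)
H=[]
for u,v in((302,170),(337,170),(285.6,176.6),(353,177.4)):
    v0,u0=int(round(v)),int(round(u)); p=g[v0-2:v0+3,u0-2:u0+3]; w=np.clip(p.max()-20-p,0,None)**2; y,x=np.mgrid[v0-2:v0+3,u0-2:u0+3]
    H.append(ray(c,(w*x).sum()/w.sum(),(w*y).sum()/w.sum(),.04)); print(H[-1].round(4))
H=np.array(H)
ang=np.array([.28,-.28,.56,-.56])
f=lambda p:(p[:2]+.22*np.c_[np.cos(p[2]+ang),np.sin(p[2]+ang)]-H[:,:2]).ravel()
r=least_squares(f,[.39,.01,0]); p=r.x; print("pivot",p.round(4),r.fun.round(4)); print("ring",p[:2]+.199*np.array([np.cos(p[2]),np.sin(p[2])]))
s=viewer.camera("side"); W=pts(s); m=red(s); k=np.zeros_like(m); k[166:202,343:372]=1; m&=k
P=W[m]; P=P[np.isfinite(P[:,0])]; n=np.array([-.819,0,-.574]); zr=np.array([-.574,0,.819]); C=np.array([*(p[:2]+.199*np.array([np.cos(p[2]),np.sin(p[2])])),.118])
q=(P-C); print("along axis",np.median(q@n).round(4)); Y=q[:,1];Z=q@zr; rr=np.hypot(Y,Z); print("y",np.percentile(Y,[1,99]).round(3),"z",np.percentile(Z,[1,99]).round(3),"r",np.percentile(rr,[2,50,98]).round(3))
e=least_squares(lambda o:np.hypot(Y-o[0],Z-o[1])-.032,[0,0],loss="soft_l1",f_scale=.003).x; print("offset y,z",e.round(4))
cv2.imwrite("pics/s2.png",cv2.resize(s["img"][100:250,270:470,::-1],None,fx=4,fy=4,interpolation=cv2.INTER_CUBIC)); show()
E
```

```text
[0.6064 0.0732 0.04  ]
[ 0.6069 -0.0481  0.04  ]
[0.5803 0.1287 0.04  ]
[ 0.5827 -0.1048  0.04  ]
pivot [0.3952 0.0104 0.0092] [-0.0004 -0.      0.0003 -0.0003  0.0002  0.0003 -0.0001  0.0001]
ring [0.59418045 0.01225979]
along axis -0.0036
y [-0.041  0.034] z [-0.031  0.04 ] r [0.023 0.033 0.042]
offset y,z [-0.0046  0.0043]
14.0167 [-0.174  0.737  0.913 -0.13   2.103  1.352] [ 0.6552 -0.1072  0.336 ] F [-0.4  0.4  0.5]
cols [[0.812, 0.011, -0.584], [0.015, -1.0, 0.003], [-0.584, -0.011, -0.812]]
```

View pics/s2.png

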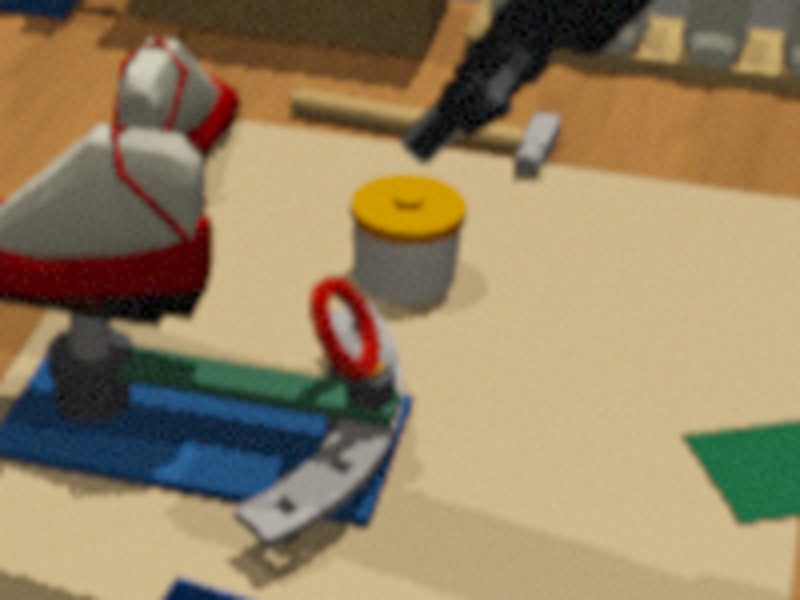

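Request:
send_rows(
  steps=[0.15, -0.2, 0.2, 0, 0.3, -0.4, 0.4, 0, 0.4, -0.6, 0.65, 0],
)

```text
time_s: 14.27
eef_pos: [0.6485, -0.0536, 0.2624]
tcp_rot: [3.133, 0.618, 0.002]
ft_force: [0.8, 0.8, 0.2]
gripper_width: -0.0001
grip_force: 0.0
```

Request:
send_rows(
  steps=[0.15, -0.2, 0.2, 0, 0.3, -0.4, 0.4, 0, 0.4, -0.6, 0.65, 0, 0.4, -0.6, 0.65, 0, 0.4, -0.6, 0.65, 0, 0.4, -0.6, 0.65, 0],
)

```text
time_s: 14.77
eef_pos: [0.6422, 0.0048, 0.1877]
tcp_rot: [3.132, 0.62, 0.002]
ft_force: [0.4, -0.7, 0.5]
gripper_width: -0.0002
grip_force: 0.0
```

Run:
```python
from h import *
s,R=show(); C=np.array([.594,.011,.119]); print("to ring in tool mm",(R.T@(C-s["eef_pos"])*1000).round(1))
a=viewer.camera("side");b=viewer.camera("top")
A=cv2.resize(a["img"][120:245,280:450],None,fx=2.9,fy=4,interpolation=3)
A=cv2.resize(a["img"][130:230,290:440],(600,400),interpolation=3)
cv2.imwrite("pics/s3.png",A[:,:,::-1])
```

```text
14.7667 [-0.043  0.786  1.123 -0.037  1.852  1.524] [0.6422 0.0048 0.1877] F [ 0.4 -0.7  0.5]
cols [[0.814, 0.002, -0.581], [0.008, -1.0, 0.008], [-0.581, -0.011, -0.814]]
to ring in tool mm [ 0.7 -7.1 83.8]
```

View pics/s3.png

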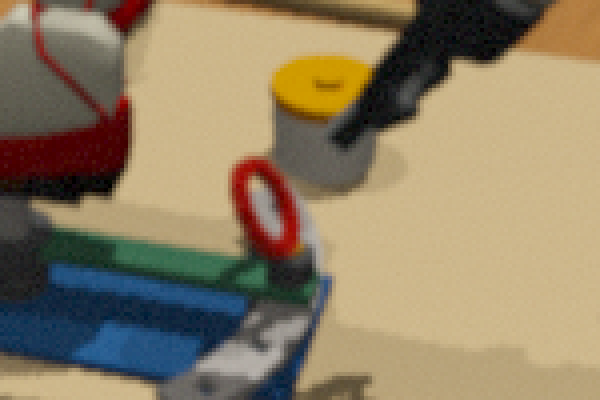

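Request:
send_rows(
  steps=[0, -0.06, 0.1, 0, 0, -0.06, 0.3, 0, 0, -0.06, 0.5, 0, 0, -0.06, 0.7, 0, 0, -0.06, 0.85, 0, 0, -0.06, 1, 0, 0, -0.06, 1, 0, 0, -0.06, 1, 0],
)

```text
time_s: 15.53
eef_pos: [0.5831, 0.0107, 0.1055]
tcp_rot: [3.134, 0.622, 0.003]
ft_force: [0.4, -0.7, 0.5]
gripper_width: -0.0002
grip_force: 0.0
```

Run:
```python
from h import *
s,R=show(); C=np.array([.594,.011,.119]); print("to ring in tool mm",(R.T@(C-s["eef_pos"])*1000).round(1))
```

```text
15.5333 [-0.039  0.762  1.344 -0.032  1.657  1.534] [0.5831 0.0107 0.1055] F [ 0.4 -0.7  0.5]
cols [[0.813, 0.002, -0.582], [0.007, -1.0, 0.007], [-0.582, -0.01, -0.813]]
to ring in tool mm [  1.   -0.2 -17.3]
```

Request:
send_rows(
  steps=[-0.02, 0, 0, 0, -0.04, 0, 0, 0, -0.06, 0, 0, 0, -0.07, 0, 0, 0, -0.07, 0, 0, 0],
)

```text
time_s: 15.95
eef_pos: [0.5784, 0.0109, 0.1102]
tcp_rot: [3.133, 0.62, 0.003]
ft_force: [0.2, 0.1, -1.1]
gripper_width: -0.0001
grip_force: 0.0
```

Request:
send_rows(
  steps=[-0.015, 0, -0.02, 0, -0.03, 0, -0.04, 0, -0.045, 0, -0.06, 0, -0.06, 0, -0.08, 0, -0.06, 0, -0.08, 0],
)

```text
time_s: 16.37
eef_pos: [0.5789, 0.0113, 0.1188]
tcp_rot: [3.134, 0.617, 0.004]
ft_force: [3.0, 0.1, -4.7]
gripper_width: 0.0001
grip_force: 3.0
```

Run:
```python
from h import *
s,R=show()
```

```text
16.3667 [-0.038  0.735  1.357 -0.032  1.665  1.534] [0.5789 0.0113 0.1188] F [ 3.   0.1 -4.7]
cols [[0.816, 0.003, -0.579], [0.008, -1.0, 0.006], [-0.579, -0.009, -0.816]]
```

Request:
send_rows(
  steps=[-0.02, 0, -0.03, 0, -0.04, 0, -0.05, 0, -0.06, 0, -0.08, 0, -0.08, 0, -0.11, 0, -0.08, 0, -0.11, 0],
)

```text
time_s: 16.78
eef_pos: [0.5788, 0.0113, 0.1322]
tcp_rot: [3.134, 0.617, 0.003]
ft_force: [5.2, 1.0, -8.1]
gripper_width: 0.0001
grip_force: 5.1
```

```bash
cat >> h.py <<'E'
def ring():
    for n,(u0,u1,v0,v1),z0,z1 in(("side",(335,400,130,205),.08,.2),("top",(285,345,150,185),.08,.2)):
        c=viewer.camera(n); W=pts(c); k=np.zeros((400,640),bool); k[v0:v1,u0:u1]=1
        P=W[k&red(c)&(W[...,2]>.09)&(W[...,0]>.54)]; print(n,len(P),"med",np.median(P,0).round(4),"lo",np.percentile(P,3,0).round(4),"hi",np.percentile(P,97,0).round(4))
E
python3 - <<'E'
from h import *
s,R=show(); ring()
E
```

```text
16.7833 [-0.038  0.72   1.354 -0.032  1.684  1.533] [0.5788 0.0113 0.1322] F [ 5.2  1.  -8.1]
cols [[0.816, 0.003, -0.579], [0.008, -1.0, 0.006], [-0.579, -0.01, -0.816]]
side 159 med [ 0.5922 -0.0071  0.1421] lo [ 0.5735 -0.0281  0.1093] hi [0.6141 0.0362 0.1651]
  return _methods._mean(a, axis=axis, dtype=dtype,
  ret = um.true_divide(
Traceback (most recent call last):
  File "h.py", line 17, in ring
    P=W[k&red(c)&(W[...,2]>.09)&(W[...,0]>.54)]; print(n,len(P),"med",np.median(P,0).round(4),"lo",np.percentile(P,3,0).round(4),"hi",np.percentile(P,97,0).round(4))
                                                                                                   ~~~~~~~~~~~~~^^^^^^^
IndexError: index -1 is out of bounds for axis 0 with size 0
```

Request:
send_rows(
  steps=[-0.012, 0, -0.016, 0, -0.024, 0, -0.033, 0, -0.024, 0, -0.033, 0, -0.024, 0, -0.033, 0],
)

```text
time_s: 17.22
eef_pos: [0.5788, 0.0113, 0.1357]
tcp_rot: [3.134, 0.617, 0.004]
ft_force: [5.9, 2.1, -10.1]
gripper_width: 0.0003
grip_force: 5.6
```

Request:
send_rows(
  steps=[0, -0.04, 0, 0, 0, -0.08, 0, 0, -0.005, -0.12, 0, 0, -0.01, -0.16, 0.005, 0, -0.015, -0.2, 0.01, 0, -0.02, -0.25, 0.01, 0, -0.02, -0.25, 0.01, 0, -0.02, -0.25, 0.01, 0],
)

```text
time_s: 17.88
eef_pos: [0.5774, 0.0365, 0.1357]
tcp_rot: [3.134, 0.614, 0.004]
ft_force: [7.8, 1.3, -10.3]
gripper_width: 0.0001
grip_force: 6.2
```

Run:
```python
from h import *
s,R=show(); 
a=viewer.camera("side");b=viewer.camera("top")
W=pts(a); k=np.zeros((400,640),bool); k[130:205,335:400]=1
P=W[k&red(a)&(W[...,2]>.09)&(W[...,0]>.54)]; print(np.median(P,0).round(4),np.percentile(P,3,0).round(4),np.percentile(P,97,0).round(4))
A=np.hstack([cv2.resize(a["img"][120:240,290:430],(420,360),interpolation=3),cv2.resize(b["img"][120:240,260:380],(360,360),interpolation=3)])
cv2.imwrite("pics/s4.png",A[:,:,::-1])
```

```text
17.8833 [-0.005  0.713  1.356 -0.013  1.686  1.562] [0.5774 0.0365 0.1357] F [  7.8   1.3 -10.3]
cols [[0.817, 0.003, -0.576], [0.008, -1.0, 0.006], [-0.576, -0.01, -0.817]]
[0.5944 0.0217 0.1412] [5.723e-01 3.000e-04 1.129e-01] [0.6139 0.0653 0.1677]
```

View pics/s4.png

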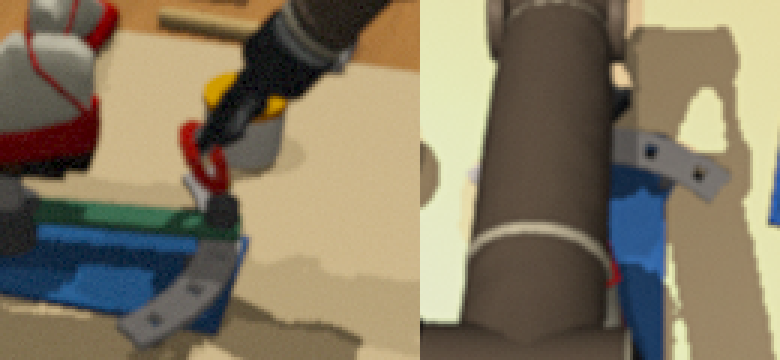

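Request:
send_rows(
  steps=[0, -0.04, 0, 0, -0.01, -0.08, 0.005, 0, -0.02, -0.12, 0.01, 0, -0.03, -0.16, 0.015, 0, -0.035, -0.2, 0.02, 0, -0.045, -0.25, 0.03, 0, -0.055, -0.3, 0.035, 0, -0.055, -0.3, 0.035, 0, -0.055, -0.3, 0.035, 0],
)

```text
time_s: 18.73
eef_pos: [0.5717, 0.0672, 0.1361]
tcp_rot: [3.136, 0.611, 0.005]
ft_force: [9.9, 3.1, -11.0]
gripper_width: 0.0001
grip_force: 7.1
```

```bash
cat > ang.py <<'E'
from h import *
s,R=show()
a=viewer.camera("side"); W=pts(a); k=np.zeros((400,640),bool); k[110:215,320:420]=1
P=W[k&red(a)&(W[...,2]>.085)&(W[...,0]>.54)]; print("ring",np.median(P,0).round(4),np.percentile(P,3,0).round(4),np.percentile(P,97,0).round(4))
h=cv2.cvtColor(a["img"],cv2.COLOR_RGB2HSV); g=(h[...,0]>45)&(h[...,0]<90)&(h[...,1]>70)&(abs(W[...,2]-.06)<.004)&(W[...,0]>.42)&(W[...,0]<.62)&(abs(W[...,1]-.05)<.1)
Q=W[g]; d=Q[:,:2]-[.395,.0105]; r=np.hypot(*d.T); th=np.arctan2(d[:,1],d[:,0])
for r0 in(.06,.09,.12,.15,.18):
    t=th[(r>r0)&(r<r0+.03)]
    if len(t)>5: print(r0,len(t),"perp mm",(np.percentile(r0+.015,50)*np.percentile(t,[3,97])*1000).round(1),"mid ang",np.percentile(t,[3,97]).mean().round(3))
E
python3 ang.py
```

```text
18.7333 [0.035 0.704 1.369 0.012 1.679 1.597] [0.5717 0.0672 0.1361] F [  9.9   3.1 -11. ]
cols [[0.819, 0.004, -0.574], [0.008, -1.0, 0.005], [-0.574, -0.008, -0.819]]
ring [0.5878 0.0505 0.1423] [0.5649 0.0312 0.1123] [0.607  0.0952 0.1675]
0.06 60 perp mm [ 1.8 35. ] mid ang 0.245
0.09 59 perp mm [12.7 46.6] mid ang 0.283
0.12 66 perp mm [21.5 51.1] mid ang 0.269
0.15 57 perp mm [28.6 63. ] mid ang 0.277
0.18 55 perp mm [40.7 72.3] mid ang 0.29
```

Request:
send_rows(
  steps=[0.01, -0.01, 0.02, 0, 0.025, -0.01, 0.035, 0, 0.035, -0.01, 0.05, 0, 0.045, -0.01, 0.065, 0, 0.045, -0.01, 0.065, 0],
)

```text
time_s: 19.2
eef_pos: [0.5718, 0.0667, 0.1284]
tcp_rot: [3.133, 0.611, 0.003]
ft_force: [9.2, -0.0, -10.5]
gripper_width: 0.0002
grip_force: 6.4
```

```bash
python3 ang.py
```

```text
19.2 [0.035 0.713 1.371 0.01  1.668 1.598] [0.5718 0.0667 0.1284] F [  9.2  -0.  -10.5]
cols [[0.819, 0.003, -0.574], [0.008, -1.0, 0.007], [-0.574, -0.01, -0.819]]
ring [0.5879 0.0515 0.1323] [0.5657 0.0319 0.1033] [0.6083 0.0955 0.1599]
0.06 65 perp mm [ 0.3 33.9] mid ang 0.228
0.09 69 perp mm [ 8.9 44.6] mid ang 0.255
0.12 68 perp mm [18.1 53.9] mid ang 0.267
0.15 60 perp mm [28.4 61.7] mid ang 0.273
0.18 54 perp mm [36.9 71.6] mid ang 0.278
```

Request:
send_rows(
  steps=[0.02, 0, 0.025, 0, 0.035, 0, 0.05, 0, 0.05, 0, 0.075, 0, 0.07, 0, 0.1, 0, 0.085, 0, 0.12, 0, 0.085, 0, 0.12, 0],
)

```text
time_s: 19.75
eef_pos: [0.5689, 0.067, 0.116]
tcp_rot: [3.134, 0.62, 0.003]
ft_force: [5.5, 2.1, -0.5]
gripper_width: 0.0005
grip_force: 2.3
```

```bash
python3 ang.py
```

```text
19.75 [0.035 0.729 1.376 0.011 1.656 1.598] [0.5689 0.067  0.116 ] F [ 5.5  2.1 -0.5]
cols [[0.814, 0.003, -0.581], [0.008, -1.0, 0.006], [-0.581, -0.01, -0.814]]
ring [0.5879 0.0508 0.1288] [0.5645 0.0304 0.0971] [0.6069 0.0912 0.1523]
0.06 66 perp mm [ 0.6 34.2] mid ang 0.232
0.09 70 perp mm [ 8.8 45.8] mid ang 0.26
0.12 65 perp mm [21.4 53.6] mid ang 0.278
0.15 63 perp mm [28.4 64.9] mid ang 0.283
0.18 53 perp mm [35.5 70.4] mid ang 0.272
```

Request:
send_rows(
  steps=[0.02, 0, 0, 0, 0.05, 0, 0, 0, 0.08, 0, 0, 0, 0.08, 0, 0, 0, 0.08, 0, 0, 0],
)

```text
time_s: 20.22
eef_pos: [0.574, 0.0667, 0.11]
tcp_rot: [3.133, 0.623, 0.003]
ft_force: [-0.1, 0.5, -0.6]
gripper_width: -0.0001
grip_force: 0.0
```

```bash
python3 ang.py
```

```text
20.2167 [0.035 0.747 1.36  0.01  1.658 1.597] [0.574  0.0667 0.11  ] F [-0.1  0.5 -0.6]
cols [[0.812, 0.002, -0.584], [0.008, -1.0, 0.007], [-0.584, -0.01, -0.812]]
ring [0.588  0.0506 0.1302] [0.5651 0.0312 0.0964] [0.6088 0.0923 0.152 ]
0.06 65 perp mm [-3.1 35. ] mid ang 0.213
0.09 70 perp mm [ 9.3 44.2] mid ang 0.255
0.12 67 perp mm [18.2 54.9] mid ang 0.271
0.15 64 perp mm [28.2 63.8] mid ang 0.279
0.18 56 perp mm [39.1 69.4] mid ang 0.278
```

Free of contact with the ring back at its home height. I retract along the tool axis.

Request:
send_rows(
  steps=[0, 0, -0.15, 0, 0, 0, -0.3, 0, 0, 0, -0.5, 0, 0, 0, -0.75, 0, 0, 0, -1, 0],
)

```text
time_s: 20.68
eef_pos: [0.6325, 0.0678, 0.192]
tcp_rot: [3.133, 0.624, 0.003]
ft_force: [0.6, 0.7, 0.5]
gripper_width: 0.0003
grip_force: 0.0
```

Request:
send_rows(
  steps=[0, 0, -0.4, 0, 0, 0, -0.8, 0, 0, 0, -1, 0],
)

```text
time_s: 20.93
eef_pos: [0.6932, 0.0688, 0.2775]
tcp_rot: [3.133, 0.616, 0.003]
ft_force: [-0.3, 1.4, 0.5]
gripper_width: -0.0003
grip_force: 0.0
```

Request:
send_rows(
  steps=[-0.2, 0.3, -0.2, 0, -0.3, 0.6, -0.3, 0, -0.4, 1, -0.4, 0],
)

```text
time_s: 21.18
eef_pos: [0.6828, -0.0287, 0.3307]
tcp_rot: [3.135, 0.62, 0.008]
ft_force: [-0.2, -0.2, -0.1]
gripper_width: -0.0003
grip_force: 0.0
```

Request:
send_rows(
  steps=[0, 0.3, 0, 0, 0, 0.6, 0, 0, 0, 1, 0, 0],
)

```text
time_s: 21.43
eef_pos: [0.6833, -0.1298, 0.3306]
tcp_rot: [3.135, 0.621, 0.006]
ft_force: [0.6, 0.5, 0.3]
gripper_width: 0.0001
grip_force: 0.0
```

Request:
send_rows(
  steps=[0, 0.3, 0, 0, 0, 0.6, 0, 0, 0, 1, 0, 0, 0, 1, 0, 0, 0, 1, 0, 0],
)

```text
time_s: 21.85
eef_pos: [0.6832, -0.233, 0.3295]
tcp_rot: [3.134, 0.623, -0.001]
ft_force: [0.9, 0.1, 0.8]
gripper_width: -0.0001
grip_force: 0.0
```

```bash
python3 ang.py
python3 - <<'E'
from h import *
a=viewer.camera("side");b=viewer.camera("top")
A=np.hstack([cv2.resize(a["img"][120:240,290:410],(400,400),interpolation=3),cv2.resize(b["img"][140:220,270:350],(400,400),interpolation=3)])
cv2.imwrite("pics/s5.png",A[:,:,::-1])
c=b; W=pts(b); k=np.zeros((400,640),bool); k[150:190,280:345]=1
P=W[k&red(b)&(W[...,2]>.085)&(W[...,0]>.54)]
if len(P): print("top ring",len(P),np.median(P,0).round(4),np.percentile(P,3,0).round(4),np.percentile(P,97,0).round(4))
E
```

```text
21.85 [-0.308  0.878  0.69  -0.223  2.161  1.193] [ 0.6832 -0.233   0.3295] F [0.9 0.1 0.8]
cols [[0.812, -0.001, -0.583], [0.003, -1.0, 0.006], [-0.583, -0.007, -0.812]]
ring [0.585  0.0616 0.1201] [0.5649 0.0307 0.0958] [0.6076 0.1003 0.1513]
0.06 62 perp mm [-0.1 31.9] mid ang 0.212
0.09 58 perp mm [10.3 40.2] mid ang 0.241
0.12 60 perp mm [17.9 48.7] mid ang 0.246
0.15 63 perp mm [28.4 60.6] mid ang 0.27
0.18 60 perp mm [36.6 69.2] mid ang 0.271
top ring 171 [0.5823 0.068  0.1357] [0.5583 0.0364 0.0961] [0.6064 0.0982 0.1532]
```

View pics/s5.png

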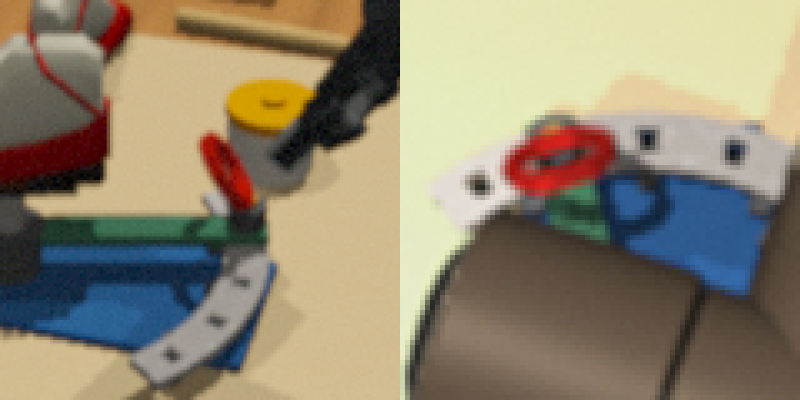

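The picture shows the ring one hole towards the tub: one hole is free beyond it at (480,183), and the middle hole is uncovered at (648,138). The ring height equals the start, so the pin is home.

```bash
python3 -c "
from workcell import job
print(job.close_job())"
```

```text
the job is handed in; nothing more can be done
None
```

The shoe stand is turned one hole towards the glue tub and the job is handed in: the ring is back at its starting height, which shows the pin is home, and the hand is clear, with no contact felt other than with the ring; I did not re-measure the tub or the other bench items afterwards.

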